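# Make the timer live and point out the torch to charge

## Robot

A 7-joint arm with a two-finger parallel gripper is mounted at the origin on the work surface. World frame = base frame: x ahead of the robot, y to its left, z up, the work surface at z = 0. Lengths are in m, angles in rad, forces in N, time in s.
With the tool pointing down it reaches from about 0.425 to 0.875 m from the base axis. Payload 4.7 kg.
Tool frame: the origin (TCP) lies on the centre line of the jaws, within the pads' length; the fingertips stand 11 mm ahead of it and the grasp point (between the pads) lies 8 mm behind it; z points along the fingers, y is the direction in which the jaws open and shut (so a half turn about z gives the same grasp; the last joint's range is limited). The gripper opens to 85 mm and grips with 20 to 120 N. Pads are 22 mm wide; open, the fingers measure 114 mm over their backs; the gripper's body (76 mm by 85 mm) begins 54 mm behind the grasp point. The pads swing forward as they close: fully open they stand 13 mm farther back than shut.
Start: joints at [-1.197, 0.321, -0.07, 1.45, 0.023, 1.371, -0.057], TCP at [0.229, 0.608, 0.242] pointing down, gripper open.
Joint ranges: [-2.86, 2.86], [-0.3, 2.09], [-1.38, 1.24], [0.06, 2.45], [-1.56, 4.7], [0.09, 2.05], [-2.69, 2.69]. Speed limits (rad/s): [2.57, 2.57, 3.14, 3.14, 3.14, 3.14, 3.14].

## Interface

Orientations are given as a unit quaternion [w, x, y, z].
In Python, from bench import read_state, capture, get_calibration, hand_in gives the robot as it stands.
- The arm moves only by the tool arm_command, never from a script. Its argument "steps" is a list of rows, each a list of 5 numbers: the shift along the tool's x, y, z in units of 25 mm (1.0 is 25 mm), then the turn about the tool's z in units of 6 degrees (1.0 is 6 degrees), then the closure, from -1 (fully open) to 1 (shut), so that 0 is half open. A call has 1 to 8 rows; each row is the pose to reach, as a shift and turn from the pose commanded when the call began, along the tool's axes at that moment; what a row does not reach only later rows make up. A row lasts 1/10 s, in which the tool goes at most 50 mm and 8.59 degrees, less where a joint would pass 70% of its speed; a pose out of reach is approached as far as the arm can. A call with a gripper value outside its range is refused whole. The fingers move at their own pace and stop on an object; "grip_force" is the grip in N (left out, the last holds). Time passes only in rows, so rows that repeat a pose let the fingers close. It gives the time, the measured TCP pose, the force and the opening at its end, in the units of the state.
- read_state(): the state, without advancing time (a new reading comes with each control period).
- capture(name): name is "side" or "top"; returns the picture (420x560x3 uint8, blue, green, red); there is no depth.
- get_calibration(name): a dict with "camera_matrix" (3x3 intrinsics, pixels), "R" (3x3) and "t" (3): a world point X has camera coordinates R X + t. Camera axes: x right, y down, z forward; pixel columns grow to the right and rows downward; lengths in m; the calibration is good to about 2 mm. A picture is of the moment at which its call begins. get_calibration takes no time and is no camera call.
- hand_in(): hands the job in, once; it reports no verdict.
The state is a dict: "clock": time; "q": joint angles; "qd": joint speeds; "joint_efforts": joint torques, N m; "tool_pos": TCP position; "eef_rot": TCP orientation; "wrist_force": force on the tool from outside, world axes, zero at the start; "torque": the same for the moment, N m; "finger_gap": opening from 0.0 (shut) to 1.0 (fully open).
Only numpy, scipy, OpenCV 4.12 (cv2) and the standard library are available. Lean on these libraries where they do the work, as an engineer would, in place of code of your own. Each camera call takes 0.05 s, during which the arm holds its last target.

## Task

The orange head torch, not the blue one, is to go on charge tonight. Gently flick the toggle of the plug-in timer right over to its green mark so that its outlet is live, then show me which torch to plug in: point at the orange one with the fingertips directly above its lens, two or three centimetres clear of it, stay there for at least two seconds and finish still pointing. Do not touch the torches, and leave everything else on the bench where it lies.

Things in the scene. Friction and masses are not known exactly. Their poses are not given: they have to be found in the camera images.
- timer: White plug-in timer, face up, 140 (along x) x 80 mm, in a grey twin socket box (86 x 146 x 44 mm) fixed to the bench. Origin: on the bench under the box's centre, z up; timer's centre line 36 mm to +y, flat face 86 mm up. Dial (68 mm wide, up to 8 mm proud) towards +x, flush empty outlet towards -x; toggle near the -y edge, flush marks 18 mm either side: white (off, -x), green (on, +x, dial side).
- toggle_pivot (a point): Pivot of the toggle, 1 mm above the timer's face, 18 mm to -x and 11 mm to +y of the timer's origin (fixed on the timer; same axes as the timer). The toggle swings in the plane of the timer's x and z axes.
- toggle_tip (a point): Centre of the round end (9 mm across) of the toggle, 22 mm from the pivot; the steel lever below it is 6.4 mm thick. At full off it lies 9 mm to -x of the pivot, at full on 9 mm to +x, both 20 mm above the pivot.
- toggle (a joint): Angle of the toggle: 0 = off, leaning to -x at the white mark; 0.86 = on, leaning to +x against its stop at the green mark. Light friction (about 1.5 to 2.5 N at the lever); no spring, it stays where it is left.
- torch_orange_lens (a point): A head torch with its strap taken off, lying on its back on the bench so that its round lens looks straight up: orange plastic body 46 x 68 mm with a grey back plate, 46 x 104 mm over the strap loops (long side along its y axis), 38 mm high in all. This point is the top centre of its lens (37 mm across, 42 mm with its rim), 38 mm above the bench; z up.
- torch_blue_lens (a point): A head torch with its strap taken off, lying on its back on the bench so that its round lens looks straight up: blue plastic body 46 x 68 mm with a grey back plate, 46 x 104 mm over the strap loops (long side along its y axis), 38 mm high in all. Like the orange one but not the one meant. This point is the top centre of its lens, 38 mm above the bench; z up.
- spanner: Chrome spanner, 175 mm long along its x axis, 34 mm wide, 8 mm high, lying flat. Origin under its middle. To be left alone.
- pot: Grey ceramic plant pot, empty, 126 mm across the rim, 105 mm high. Origin under its centre. To be left alone.
- flask: Aluminium drinking flask with black twist cap, 68 mm across, 186 mm high, upright. Origin under its centre. To be left alone.
- jar: Glass jar with steel lid, 68 mm across, 85 mm high. Origin under its centre. To be left alone.
- tape: Green tape measure, 66 x 62 mm, 36 mm high. Origin under its centre. To be left alone.
Not all that is in view belongs to the job. Of the things like the timer, leave any that is purple; of the rest the smaller one is meant. There is more than one size of the part that bears torch_orange_lens; the job needs the larger.

How it is judged:
By the outcome, as a careful person would: the job done as asked, in the order asked, and still so for the second after the job is handed in, with the robot touching nothing.
It also fails if it takes over 45 s, if anything falls off the work surface, if the arm or the gripper's body presses on something with over 40 N, if the wrist force passes 120 N, or if a joint passes its speed limit or range.

## Working session

There is one attempt and no reset: what is moved stays moved. The work goes in short steps, Python scripts to look and compute and a tool call to move; the robot and the scene stay as the last step left them, time stands still between calls to the robot, and variables do not carry over. Pictures are saved under pics/ and viewed, and the job is handed in when it is done.

Besides the shell and the picture viewer there is one more tool, called after "Emit:" as name(argument=value, ...), one argument or row to a line, values as JSON. arm_command: Moves the arm, as the interface text tells. Its arguments: {"type":"object","properties":{"steps":{"type":"array","items":{"type":"array","items":{"type":"number"}}},"grip_force":{"type":"number"}},"required":["steps"]}

```bash
mkdir -p pics; ls
python3 - <<'E'
from bench import *
import cv2
s=read_state()
for k in s: print(k,s[k])
for n in("side","top"):
    cv2.imwrite(f"pics/{n}0.png",capture(n)); c=get_calibration(n); print(n,c)
E
```

```text
pics
clock 0.0
q [-1.19694077  0.32181843 -0.07008895  1.45168336  0.02255148  1.37078923
 -0.05689067]
qd [ 6.97948882e-04 -1.79901732e-04  6.55137165e-04 -4.62408205e-04
 -1.17439369e-05  2.74073400e-03 -2.46286654e-03]
joint_efforts [ 3.28262524e-05 -4.93584144e+01 -3.82087128e-01 -3.14329362e+01
  1.29504150e-02  1.13613502e-02 -4.44887144e-05]
tool_pos [0.22867392 0.60789282 0.24122226]
eef_rot [-1.46497994e-04  1.78892321e-01  9.83868194e-01 -9.44789773e-04]
wrist_force [-0.78190386  0.13049881 -1.05291174]
torque [-0.03916034 -0.03009423  0.02234731]
finger_gap 0.9996073164961617
side {'camera_matrix': array([[457.39584638,   0.        , 283.45696849],
       [  0.        , 457.39584638, 209.7242895 ],
       [  0.        ,   0.        ,   1.        ]]), 'R': array([[-0.98814282, -0.15340286,  0.00642828],
       [-0.08954725,  0.54179687, -0.8357257 ],
       [ 0.12471989, -0.82639199, -0.54910949]]), 't': array([0.47256704, 0.10879284, 1.60190856])}
top {'camera_matrix': array([[468.10458262,   0.        , 283.56058177],
       [  0.        , 468.10458262, 213.42299055],
       [  0.        ,   0.        ,   1.        ]]), 'R': array([[-1.79127772e-02, -9.99839332e-01,  6.65142731e-04],
       [-9.95458590e-01,  1.77720779e-02, -9.35219157e-02],
       [ 9.34950688e-02, -2.33735928e-03, -9.95616999e-01]]), 't': array([-0.00345189,  0.49587682,  1.40423165])}
```

View pics/side0.png

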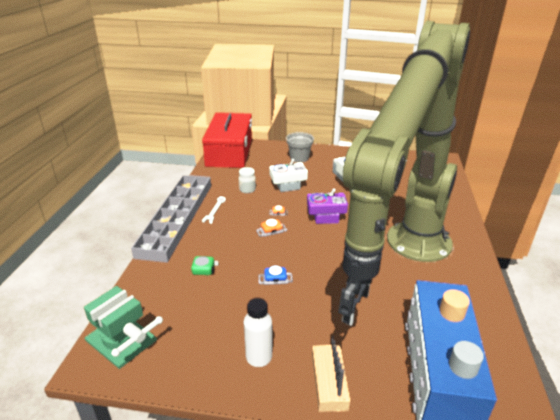

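View pics/top0.png

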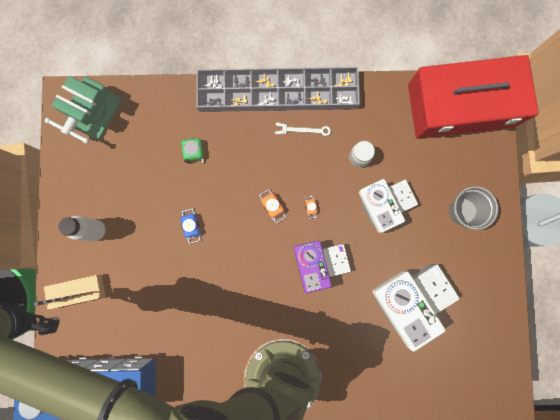

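Candidates in the top view: timers are white (382,205), purple (313,268) and large white (409,308). Purple is excluded, so I choose the smaller white one at (382,205). Torches are orange large (272,206), orange small (311,207) and blue (190,226), so I choose (272,206). Next I check both in close crops.

Run:
```python
import cv2,numpy as np
t=cv2.imread("pics/top0.png"); s=cv2.imread("pics/side0.png")
a=cv2.resize(t[170:240,350:425],None,fx=5,fy=5,interpolation=cv2.INTER_CUBIC)
b=cv2.resize(s[145:215,255:330],None,fx=5,fy=5,interpolation=cv2.INTER_CUBIC)
cv2.imwrite("pics/cropT.png",np.hstack([a,b]))
a=cv2.resize(t[180:232,245:325],None,fx=5,fy=5,interpolation=cv2.INTER_CUBIC)
b=cv2.resize(s[195:247,240:320],None,fx=5,fy=5,interpolation=cv2.INTER_CUBIC)
cv2.imwrite("pics/cropO.png",np.hstack([a,b]))
```

```text
(no output)
```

View pics/cropT.png

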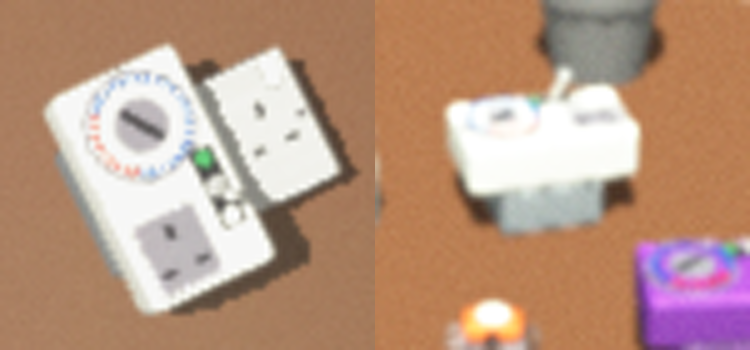

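View pics/cropO.png

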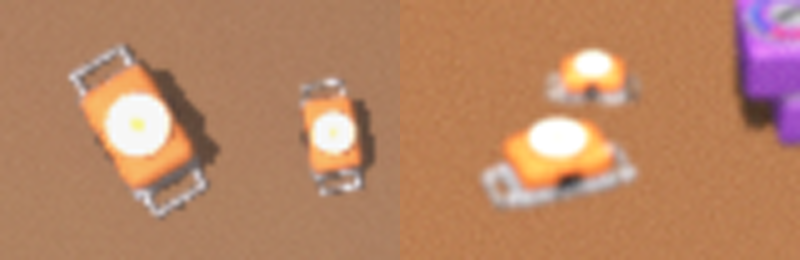

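```bash
cat > h.py <<'E'
import cv2,numpy as np
from bench import *
def cal(n):
    c=get_calibration(n); return np.array(c["camera_matrix"]),np.array(c["R"]),np.array(c["t"])
def ray(n,p,z):
    K,R,t=cal(n); C=-R.T@t; d=R.T@np.linalg.inv(K)@np.array([p[0],p[1],1.]); return C+d*(z-C[2])/d[2]
def proj(n,X):
    K,R,t=cal(n); c=K@(R@np.array(X)+t); return c[:2]/c[2]
def tri(p,q):
    P=[np.c_[K@R,K@t] for K,R,t in (cal("top"),cal("side"))]
    X=cv2.triangulatePoints(P[0],P[1],np.array(p,float).reshape(2,1),np.array(q,float).reshape(2,1))[:,0]
    return X[:3]/X[3]
def blobs(img,roi,f,amin=4):
    x0,y0,x1,y1=roi; c=cv2.cvtColor(img[y0:y1,x0:x1],cv2.COLOR_BGR2HSV).astype(int)
    m=f(c[...,0],c[...,1],c[...,2]).astype(np.uint8)
    n,l,st,ce=cv2.connectedComponentsWithStats(m)
    return [(ce[i]+[x0,y0],st[i,4]) for i in range(1,n) if st[i,4]>=amin],m
E
python3 - <<'E'
from h import *
np.set_printoptions(precision=4,suppress=True)
t=cv2.imread("pics/top0.png"); s=cv2.imread("pics/side0.png")
g,_=blobs(t,(350,170,425,240),lambda h,S,V:(h>45)&(h<80)&(S>80)&(V>60)); print("green top",g)
g2,_=blobs(s,(255,145,330,215),lambda h,S,V:(h>45)&(h<85)&(S>60)&(V>60)); print("green side",g2)
for n,im,roi in(("top",t,(255,190,290,222)),("side",s,(255,212,290,237))):
    b,_=blobs(im,roi,lambda h,S,V:(S<90)&(V>200),20); print("lens",n,b)
    for p,a in b: print(ray(n,p,.038))
    b,_=blobs(im,roi,lambda h,S,V:(h>4)&(h<20)&(S>140)&(V>140),20); print("body",b)
# timer face
b,m=blobs(t,(350,170,425,240),lambda h,S,V:(S<60)&(V>170),50); print(b)
for name,p,z in(("green",g[0][0],.086),("dial",(378,195),.092),("outlet",(385.4,219.4),.086),("tip",(396.4,212.4),.107)): print(name,ray("top",p,z))
# side tip: crop (565,73)->(255+ (565-375)/5, 145+73/5)
print("tri tip",tri((396.4,212.4),(255+190/5,145+73/5)))
print("tri dial hub",tri((378,195),(255+(502-375)/5,145+116/5)))
for c in [(45,105),(165,45),(275,255),(150,313)]: print("corner",ray("top",(350+c[0]/5,170+c[1]/5),.086))
E
```

```text
green top [(array([390.2222, 201.3333]), np.int32(9))]
green side []
lens top [(array([272.0077, 204.3615]), np.int32(130))]
[0.5225 0.0221 0.038 ]
body [(array([272.1481, 205.679 ]), np.int32(162))]
lens side [(array([271., 222.]), np.int32(79)), (array([261.7188, 231.3438]), np.int32(32))]
[0.5195 0.0242 0.038 ]
[0.5412 0.085  0.038 ]
body [(array([266.0549, 222.8354]), np.int32(164)), (array([283.5392, 224.4706]), np.int32(102))]
[(array([380.7826, 205.7424]), np.int32(1320)), (array([404.1574, 194.6364]), np.int32(451))]
green [ 0.5198 -0.3245  0.086 ]
dial [ 0.5383 -0.2882  0.092 ]
outlet [ 0.4671 -0.3083  0.086 ]
tip [ 0.485  -0.3361  0.107 ]
tri tip [ 0.4881 -0.336   0.1065]
tri dial hub [ 0.5376 -0.2893  0.0873]
corner [ 0.5518 -0.2342  0.086 ]
corner [ 0.5861 -0.3058  0.086 ]
corner [ 0.4614 -0.3652  0.086 ]
corner [ 0.4289 -0.2912  0.086 ]
```

Run:
```python
from h import *
t=cv2.imread("pics/top0.png"); s=cv2.imread("pics/side0.png")
a=cv2.resize(t[192:224,380:410],None,fx=13,fy=13,interpolation=cv2.INTER_CUBIC)
b=cv2.resize(s[152:184,275:305],None,fx=13,fy=13,interpolation=cv2.INTER_CUBIC)
cv2.imwrite("pics/zoomT.png",np.hstack([a,b]))
```

```text
(no output)
```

View pics/zoomT.png

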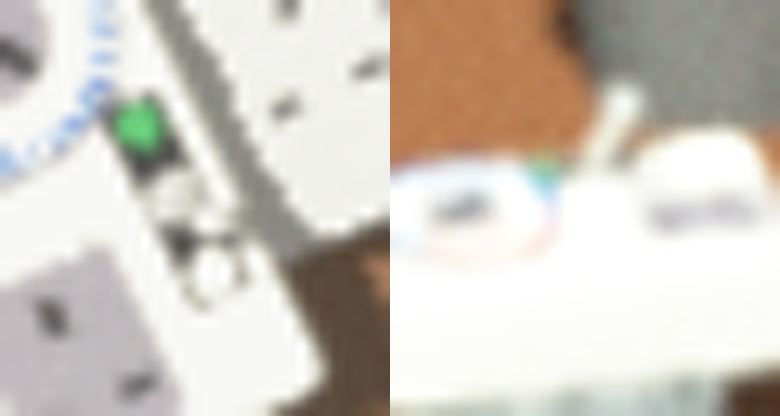

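Run:
```python
from h import *
np.set_printoptions(precision=4,suppress=True)
G=ray("top",(390.1,201.35),.086);W=ray("top",(396.0,212.2),.086)
d=G-W;print(G,W,np.linalg.norm(d),np.degrees(np.arctan2(d[1],d[0])))
print("tip tri",tri((396.0,208.8),(292.3,159.3)), ray("top",(396,208.8),.107))
yaw=np.radians(25.3);ux=np.array([np.cos(yaw),np.sin(yaw),0]);uy=np.array([-ux[1],ux[0],0])
P=(G+W)/2;P[2]=.087;tip=P-ux*.009+[0,0,.02];on=P+ux*.009+[0,0,.02]
print("pivot",P,"tip off",tip,"on",on,"face c",P+ux*.018+uy*.025, "origin",P+.018*ux-.011*uy)
print(proj("top",tip),proj("side",tip),proj("side",G),proj("top",on),proj("side",on))
s=read_state();from scipy.spatial.transform import Rotation as R
q=s["eef_rot"];r=R.from_quat([q[1],q[2],q[3],q[0]]).as_matrix();print(r)
# other obstacles
for n,p,z in(("pot",(475,208),.105),("jar",(363,154),.085),("blue",(190,226),.038),("tape",(192,150),.036),("purple",(313,268),.07),("big timer",(409,308),.12)):print(n,ray("top",p,z))
```

```text
[ 0.5197 -0.3241  0.086 ] [ 0.4876 -0.3401  0.086 ] 0.0358867136563377 26.39838354998244
tip tri [ 0.4948 -0.3351  0.1081] [ 0.4954 -0.3353  0.107 ]
pivot [ 0.5036 -0.3321  0.087 ] tip off [ 0.4955 -0.3359  0.107 ] on [ 0.5118 -0.3282  0.107 ] face c [ 0.5092 -0.3018  0.087 ] origin [ 0.5246 -0.3343  0.087 ]
[396.2044 208.7739] [291.9985 159.4297] [285.7071 164.8375] [393.303  203.1942] [287.8148 159.9739]
[[-0.936   0.3521 -0.0005]
 [ 0.3521  0.936  -0.0017]
 [-0.0001 -0.0018 -1.    ]]
pot [ 0.4939 -0.5633  0.105 ]
jar [ 0.6619 -0.2498  0.085 ]
blue [0.4614 0.27   0.038 ]
tape [0.6945 0.2644 0.036 ]
purple [ 0.3299 -0.0952  0.07  ]
big timer [ 0.2155 -0.3572  0.12  ]
```

The dark slot has its green mark at (390,201), its white mark at (396,212) and the toggle tip at (396,209), leaning towards white. The marks measure 35.9 mm apart (36 given) and the tip height comes out at 0.108 (0.107 given), so I trust the fit. I'll travel in an arc round the inner reach limit with the fingers closing.

Emit:
arm_command(
  steps=[
    [-1.4,-0.6,0,1,1],
    [-2.8,-1.2,0,2,1],
    [-4.2,-1.8,0,3,1],
    [-5.6,-2.4,0,4,1],
    [-7,-3,0,5,1],
    [-8.4,-3.6,0,6,1],
    [-9.8,-4.2,0,7,1],
    [-11.2,-4.7,0,8,1],
  ],
  grip_force=20,
)

```text
clock: 0.9
tool_pos: [0.4504, 0.3982, 0.242]
eef_rot: [-0.0, 0.565, 0.825, -0.0]
wrist_force: [0.5, 0.7, -0.5]
finger_gap: 0.005
```

```bash
cat >> h.py <<'E'
from scipy.spatial.transform import Rotation as Rot
def rel(target,ang=None):
    """units to reach world TCP target; ang = wanted world angle of tool x (deg)"""
    s=read_state(); q=s["eef_rot"]; r=Rot.from_quat([q[1],q[2],q[3],q[0]]).as_matrix()
    p=np.array(s["tool_pos"]); a=np.degrees(np.arctan2(r[1,0],r[0,0]))
    print("t",round(s["clock"],2),"tcp",p.round(4),"toolx ang",round(a,1),"gap",round(s["finger_gap"],3),"F",np.round(s["wrist_force"],1),"toolz",r[:,2].round(3))
    print("units",((r.T@(np.array(target)-p))/.025).round(2), "turn",None if ang is None else round(-(((ang-a)+180)%360-180)/6,2), "q",np.round(s["q"],2))
E
python3 - <<'E'
from h import *
rel([.56,.08,.242],25.3)
E
```

```text
t 0.9 tcp [0.4504 0.3982 0.242 ] toolx ang 111.1 gap 0.005 F [ 0.5  0.7 -0.5] toolz [-0. -0. -1.]
units [-13.45  -0.5    0.  ] turn 14.3 q [-0.93  0.22  0.19  1.59 -0.04  1.34 -0.37]
```

Emit:
arm_command(
  steps=[
    [-1.7,-0.1,0,0.9,1],
    [-3.4,-0.1,0,1.8,1],
    [-5.1,-0.2,0,2.7,1],
    [-6.8,-0.3,0,3.6,1],
    [-8.5,-0.3,0,4.5,1],
    [-10.2,-0.4,0,5.4,1],
    [-11.9,-0.4,0,6.3,1],
    [-13.4,-0.5,0,7.2,1],
  ],
)

```text
clock: 1.7
tool_pos: [0.5604, 0.0809, 0.2421]
eef_rot: [0.0, 0.83, 0.558, -0.0]
wrist_force: [-0.3, 0.3, 0.2]
finger_gap: 0.003
```

Run:
```python
from h import *
rel([.50,-.25,.20],25.3)
```

```text
t 1.7 tcp [0.5604 0.0809 0.2421] toolx ang 67.9 gap 0.003 F [-0.3  0.3  0.2] toolz [-0. -0. -1.]
units [-13.17   2.74   1.69] turn 7.1 q [-0.62  0.15  0.48  1.68 -0.07  1.33 -0.52]
```

Run:
```python
from h import *
rel([.469,-.348,.20],25.3)
```

```text
t 1.7 tcp [0.5604 0.0809 0.2421] toolx ang 67.9 gap 0.003 F [-0.3  0.3  0.2] toolz [-0. -0. -1.]
units [-17.27   3.07   1.69] turn 7.1 q [-0.62  0.15  0.48  1.68 -0.07  1.33 -0.52]
```

Emit:
arm_command(
  steps=[
    [-1.4,0.2,0,0.6,1],
    [-2.8,0.4,0,1.2,1],
    [-4.2,0.7,0,1.8,1],
    [-5.7,1,0,2.4,1],
    [-7.2,1.3,0,3,1],
    [-8.7,1.5,0,3.6,1],
    [-10.2,1.8,0,4.2,1],
    [-11.7,2.1,0,4.8,1],
  ],
)

```text
clock: 2.5
tool_pos: [0.4983, -0.2089, 0.2423]
eef_rot: [-0.001, 0.942, 0.336, 0.0]
wrist_force: [0.2, 0.4, -0.1]
finger_gap: 0.002
```

Run:
```python
from h import *
rel([.469,-.348,.20],25.3)
```

```text
t 2.5 tcp [ 0.4983 -0.2089  0.2423] toolx ang 39.2 gap 0.002 F [ 0.2  0.4 -0.1] toolz [ 0.     0.002 -1.   ]
units [-4.43  3.57  1.68] turn 2.32 q [-0.34  0.09  0.74  1.75 -0.07  1.33 -0.47]
```

Emit:
arm_command(
  steps=[
    [-0.8,0.6,0.3,0.5,1],
    [-1.6,1.3,0.6,0.9,1],
    [-2.4,1.9,0.9,1.3,1],
    [-3.2,2.5,1.2,1.7,1],
    [-3.9,3.1,1.5,2,1],
    [-4.4,3.6,1.7,2.3,1],
    [-4.4,3.6,1.7,2.3,1],
  ],
)

```text
clock: 3.2
tool_pos: [0.4694, -0.3492, 0.1991]
eef_rot: [-0.0, 0.976, 0.219, -0.001]
wrist_force: [-0.5, -0.4, -0.3]
finger_gap: 0.001
```

Run:
```python
from h import *
rel([.469,-.348,.115],25.3)
t=capture("top");s=capture("side");cv2.imwrite("pics/t1.png",t);cv2.imwrite("pics/s1.png",s)
p=read_state()["tool_pos"]
for dz in(0,-.011,-.024): print(proj("side",p+np.array([0,0,dz])))
cv2.imwrite("pics/z1.png",np.hstack([cv2.resize(x,None,fx=5,fy=5,interpolation=cv2.INTER_CUBIC) for x in(t[170:250,360:435],s[120:200,255:330])]))
```

```text
t 3.2 tcp [ 0.4694 -0.3492  0.1991] toolx ang 25.3 gap 0.001 F [-0.5 -0.4 -0.3] toolz [-0.002  0.    -1.   ]
units [ 0.01 -0.05  3.36] turn -0.0 q [-0.12  0.27  0.85  1.7  -0.21  1.27 -0.36]
[298.66350562 138.02861435]
[298.59613449 140.54452385]
[298.51708108 143.496697  ]
```

View pics/z1.png

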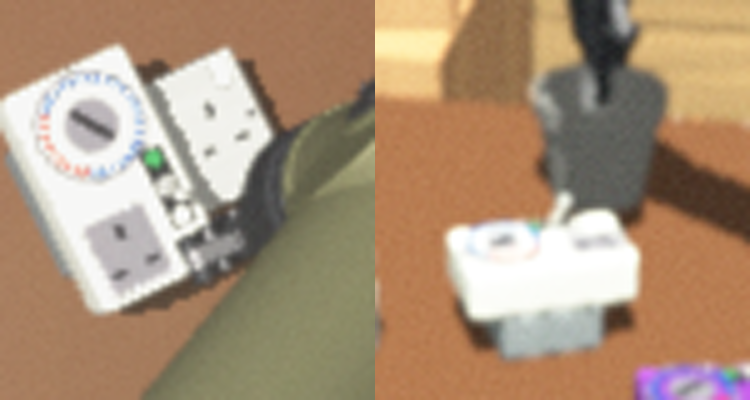

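Run:
```python
from h import *
np.set_printoptions(precision=4,suppress=True)
for p in [(.54,-.37,.044),(.55,-.40,.044),(.50,-.40,.044)]: print(proj("side",p),proj("top",p))
for q in [(300,160),(300,165),(293,163)]: print([ray("side",q,z) for z in(.044,.086,.1)])
cv2.imwrite("pics/z2.png",cv2.resize(cv2.imread("pics/side0.png")[150:195,265:325],None,fx=12,fy=12,interpolation=cv2.INTER_CUBIC))
```

```text
[282.5219 168.2722] [401.8801 196.0614]
[281.3127 164.8503] [411.6751 192.5988]
[292.7735 165.7475] [412.3981 209.076 ]
[array([ 0.476 , -0.4588,  0.044 ]), array([ 0.4669, -0.3771,  0.086 ]), array([ 0.4639, -0.3499,  0.1   ])]
[array([ 0.4701, -0.412 ,  0.044 ]), array([ 0.4613, -0.3324,  0.086 ]), array([ 0.4584, -0.3059,  0.1   ])]
[array([ 0.5025, -0.4255,  0.044 ]), array([ 0.4923, -0.3453,  0.086 ]), array([ 0.4888, -0.3186,  0.1   ])]
```

View pics/z2.png

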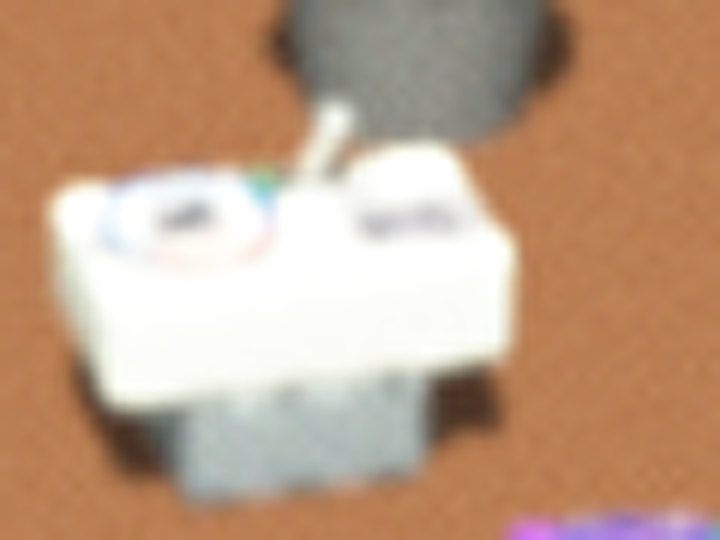

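Run:
```python
from h import *
np.set_printoptions(precision=1,suppress=True)
P=np.array([.5036,-.3321,0]);yaw=np.radians(25.5);ux=np.array([np.cos(yaw),np.sin(yaw),0]);uy=np.array([-ux[1],ux[0],0])
im=cv2.resize(cv2.imread("pics/side0.png")[150:195,265:325],None,fx=12,fy=12,interpolation=cv2.INTER_CUBIC)
tp=cv2.resize(cv2.imread("pics/top0.png")[170:240,360:420],None,fx=8,fy=8,interpolation=cv2.INTER_CUBIC)
F=P+.018*ux+.025*uy
pts=[F+a*.07*ux+b*.04*uy+[0,0,.086] for a,b in((1,1),(1,-1),(-1,-1),(-1,1))]
for c,n,o,f in((im,"side",(265,150),12),(tp,"top",(360,170),8)):
    q=[((proj(n,p)-o+.5)*f).astype(int) for p in pts]; print(n,q)
    cv2.polylines(c,[np.array(q)],True,(0,0,255),1)
cv2.imwrite("pics/z3.png",im);cv2.imwrite("pics/z4.png",tp)
```

```text
side [array([109, 298]), array([ 46, 190]), array([433, 138]), array([508, 243])]
top [array([  0, 163]), array([192,  66]), array([371, 407]), array([176, 505])]
```

View pics/z3.png

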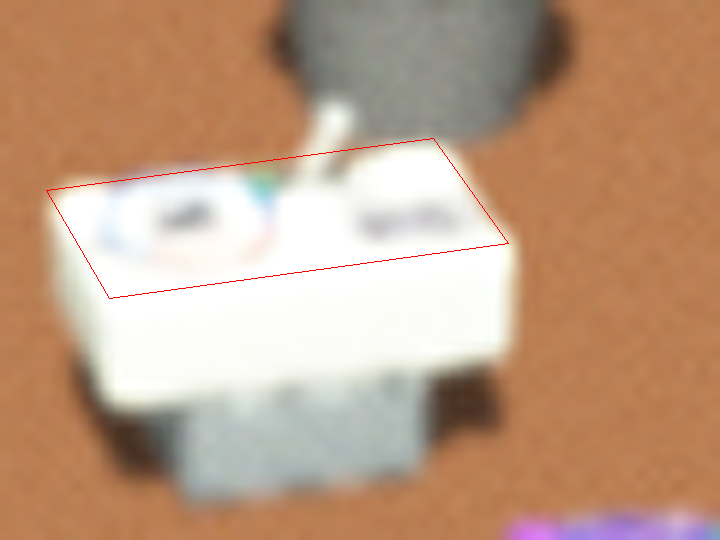

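View pics/z4.png

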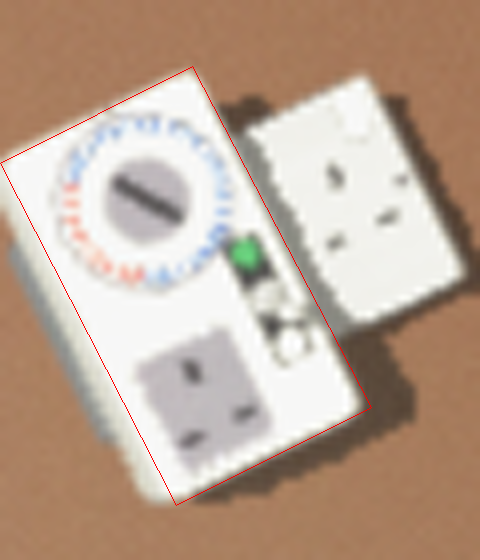

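The predicted face outline fits both views. The shut fingertip shows at side pixel (299.6,140.6), which matches 11 mm ahead of the TCP. I'll lower behind the toggle now.

Emit:
arm_command(
  steps=[
    [0,0,0.8,0,1],
    [0,0,1.6,0,1],
    [0,0,2.4,0,1],
    [0,0,3,0,1],
    [0,0,3.4,0,1],
    [0,0,3.56,0,1],
    [0,0,3.56,0,1],
  ],
)

```text
clock: 4.0
tool_pos: [0.4723, -0.3468, 0.1107]
eef_rot: [-0.0, 0.975, 0.222, -0.0]
wrist_force: [0.8, 0.4, 0.3]
finger_gap: 0.002
```

Run:
```python
from h import *
P=np.array([.5036,-.3321,0]);yaw=np.radians(25.5);ux=np.array([np.cos(yaw),np.sin(yaw),0])
print("start contact",P-.0245*ux,"end contact",P-.009*ux)
rel(P-.009*ux+[0,0,.110],25.5)
s=capture("side");cv2.imwrite("pics/z5.png",cv2.resize(s[130:190,265:325],None,fx=8,fy=8,interpolation=cv2.INTER_CUBIC))
```

```text
start contact [ 0.48148666 -0.34264752  0.        ] end contact [ 0.49547673 -0.3359746   0.        ]
t 4.0 tcp [ 0.4723 -0.3468  0.1107] toolx ang 25.6 gap 0.002 F [0.8 0.4 0.3] toolz [-0.  0. -1.]
units [1.02 0.01 0.03] turn 0.02 q [-0.08  0.37  0.81  1.79 -0.29  1.11 -0.3 ]
```

View pics/z5.png

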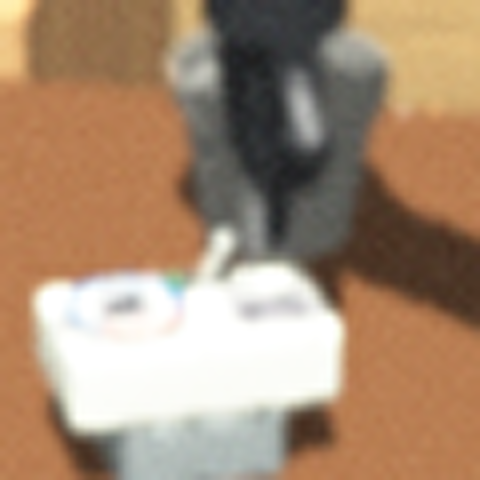

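The fingertips stand just behind the toggle at crop (260,245). I'll push slowly towards the green mark.

Emit:
arm_command(
  steps=[
    [0.1,0,0,0,1],
    [0.2,0,0,0,1],
    [0.3,0,0,0,1],
    [0.4,0,0,0,1],
    [0.5,0,0,0,1],
    [0.6,0,0,0,1],
    [0.7,0,0,0,1],
    [0.8,0,0,0,1],
  ],
)

```text
clock: 4.85
tool_pos: [0.4905, -0.3385, 0.1108]
eef_rot: [0.0, 0.975, 0.221, 0.0]
wrist_force: [-0.9, -0.4, 1.6]
finger_gap: -0.0
```

Run:
```python
from h import *
rel([0.4955,-.336,.110],25.5)
```

```text
t 4.85 tcp [ 0.4905 -0.3385  0.1108] toolx ang 25.6 gap -0.0 F [-0.9 -0.4  1.6] toolz [ 0. -0. -1.]
units [ 0.22 -0.    0.03] turn 0.01 q [-0.09  0.39  0.8   1.77 -0.31  1.11 -0.32]
```

Emit:
arm_command(
  steps=[
    [0.06,0,0,0,1],
    [0.12,0,0,0,1],
    [0.18,0,0,0,1],
    [0.18,0,0,0,1],
  ],
)

```text
clock: 5.25
tool_pos: [0.4945, -0.3364, 0.1106]
eef_rot: [0.0, 0.975, 0.222, 0.0]
wrist_force: [-0.4, -0.8, -1.3]
finger_gap: 0.0
```

Run:
```python
from h import *
rel([0.4955,-.336,.110],25.5)
t=capture("top");s=capture("side")
cv2.imwrite("pics/z6.png",np.hstack([cv2.resize(s[140:185,265:320],None,fx=7,fy=7,interpolation=cv2.INTER_CUBIC),cv2.resize(t[185:230,365:420],None,fx=7,fy=7,interpolation=cv2.INTER_CUBIC)]))
```

```text
t 5.25 tcp [ 0.4945 -0.3364  0.1106] toolx ang 25.6 gap 0.0 F [-0.4 -0.8 -1.3] toolz [ 0. -0. -1.]
units [0.04 0.   0.03] turn 0.02 q [-0.1   0.39  0.8   1.76 -0.31  1.12 -0.33]
```

View pics/z6.png

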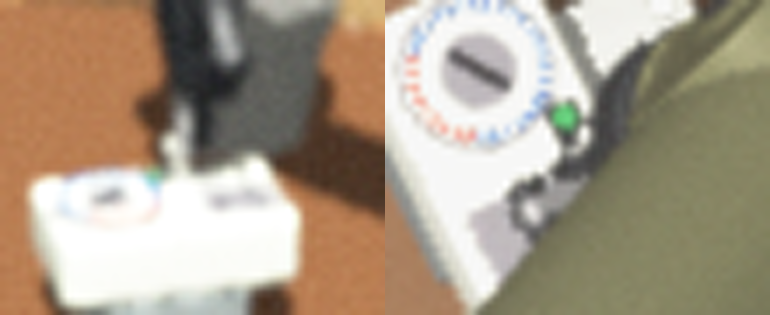

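The side view has the tip at about 290, and full-on is expected at about 287.8, so it is not yet at the stop. I'll continue in small steps and watch the force.

Emit:
arm_command(
  steps=[
    [0.04,0,0,0,1],
    [0.08,0,0,0,1],
    [0.12,0,0,0,1],
    [0.12,0,0,0,1],
  ],
)

```text
clock: 5.75
tool_pos: [0.4965, -0.3354, 0.1106]
eef_rot: [-0.0, 0.975, 0.221, -0.001]
wrist_force: [-1.7, -1.0, -0.6]
finger_gap: -0.004
```

Run:
```python
from h import *
rel([0.4955,-.336,.110],25.5)
t=capture("top");s=capture("side")
print(read_state()["wrist_force"])
cv2.imwrite("pics/z7.png",np.hstack([cv2.resize(s[140:185,265:320],None,fx=7,fy=7,interpolation=cv2.INTER_CUBIC),cv2.resize(t[185:230,365:420],None,fx=7,fy=7,interpolation=cv2.INTER_CUBIC)]))
```

```text
t 5.75 tcp [ 0.4965 -0.3354  0.1106] toolx ang 25.6 gap -0.004 F [-1.7 -1.  -0.6] toolz [-0.001 -0.    -1.   ]
units [-0.05  0.01  0.02] turn 0.01 q [-0.1   0.39  0.79  1.76 -0.31  1.12 -0.33]
[-2.8633316  -2.18884187 -0.38150866]
```

View pics/z7.png

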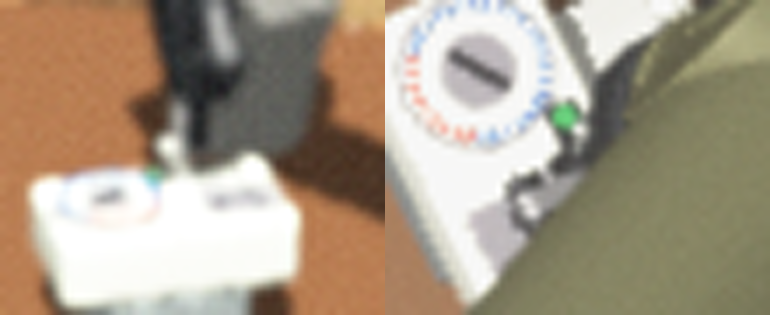

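Emit:
arm_command(
  steps=[
    [0.04,0,0,0,1],
    [0.08,0,0,0,1],
    [0.08,0,0,0,1],
  ],
)

```text
clock: 6.15
tool_pos: [0.4968, -0.3353, 0.1105]
eef_rot: [-0.0, 0.975, 0.221, -0.002]
wrist_force: [-6.7, -2.9, 0.6]
finger_gap: 0.001
```

Emit:
arm_command(
  steps=[
    [0.04,0,0,0,1],
    [0.08,0,0,0,1],
    [0.08,0,0,0,1],
  ],
)

```text
clock: 6.45
tool_pos: [0.497, -0.3352, 0.1104]
eef_rot: [-0.0, 0.975, 0.22, -0.003]
wrist_force: [-9.4, -3.3, 1.4]
finger_gap: 0.001
```

Run:
```python
from h import *
rel([0.4955,-.336,.110],25.5)
t=capture("top");s=capture("side")
print(read_state()["wrist_force"])
cv2.imwrite("pics/z8.png",np.hstack([cv2.resize(s[140:185,265:320],None,fx=7,fy=7,interpolation=cv2.INTER_CUBIC),cv2.resize(t[185:230,365:420],None,fx=7,fy=7,interpolation=cv2.INTER_CUBIC)]))
```

```text
t 6.45 tcp [ 0.497  -0.3352  0.1104] toolx ang 25.5 gap 0.001 F [-9.4 -3.3  1.4] toolz [-0.006 -0.001 -1.   ]
units [-0.07  0.    0.02] turn -0.01 q [-0.1   0.4   0.79  1.76 -0.31  1.12 -0.33]
[-9.45691093 -3.53283831  1.73581567]
```

View pics/z8.png

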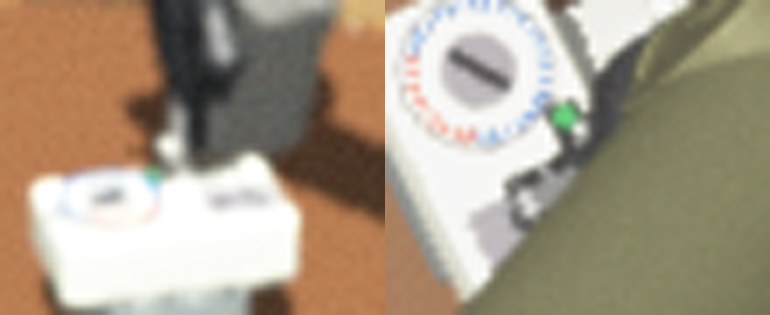

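The force rose to 10 N with no further travel, 7 mm behind the pivot (predicted 6.5–9), so this is the stop. I'll back off, rise and check.

Emit:
arm_command(
  steps=[
    [-0.2,0,0,0,1],
    [-0.5,0,0,0,1],
    [-0.8,0,0,0,1],
    [-0.8,0,-1,0,1],
    [-0.8,0,-2.5,0,1],
    [-0.8,0,-4,0,1],
    [-0.8,0,-5.2,0,1],
  ],
)

```text
clock: 7.25
tool_pos: [0.4832, -0.3423, 0.2433]
eef_rot: [0.0, 0.975, 0.222, 0.001]
wrist_force: [-0.0, -0.5, 0.9]
finger_gap: 0.002
```

Run:
```python
from h import *
rel([.498,-.209,.242],39.2)
t=capture("top");s=capture("side")
cv2.imwrite("pics/z9.png",np.hstack([cv2.resize(s[140:185,265:320],None,fx=7,fy=7,interpolation=cv2.INTER_CUBIC),cv2.resize(t[185:230,365:420],None,fx=7,fy=7,interpolation=cv2.INTER_CUBIC)]))
```

```text
t 7.25 tcp [ 0.4832 -0.3423  0.2433] toolx ang 25.6 gap 0.002 F [-0.  -0.5  0.9] toolz [ 0.003 -0.    -1.   ]
units [ 2.84 -4.55  0.05] turn -2.27 q [-0.15  0.25  0.85  1.63 -0.2   1.35 -0.39]
```

View pics/z9.png

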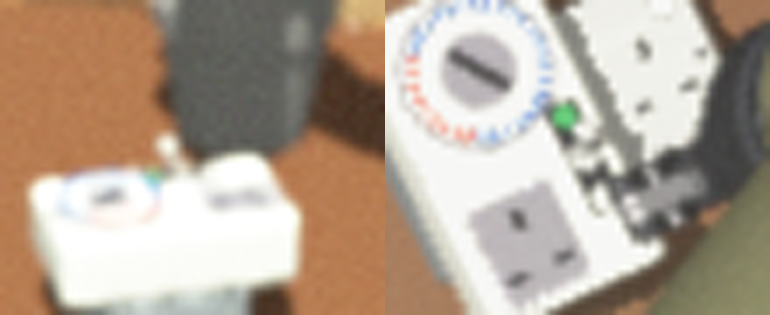

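The lever now leans to green: tip at side (288.4,160.3), full-on expected (287.8,160.0). Next I travel high to above the orange lens at (0.5215, 0.023).

Run:
```python
from h import *
rel([.5215,.0228,.235],55)
```

```text
t 7.35 tcp [ 0.4848 -0.3437  0.2459] toolx ang 25.6 gap -0.002 F [-0.3 -1.   0.7] toolz [ 0.009 -0.003 -1.   ]
units [  7.66 -12.59   0.4 ] turn -4.9 q [-0.15  0.25  0.85  1.63 -0.2   1.35 -0.39]
```

Emit:
arm_command(
  steps=[
    [0,0,0,0,1],
    [1,-1.7,0,-0.7,1],
    [2,-3.4,0,-1.4,1],
    [3.1,-5.1,0,-2.1,1],
    [4.2,-6.9,0,-2.8,1],
    [5.3,-8.7,0,-3.5,1],
    [6.4,-10.5,0,-4.2,1],
    [7.5,-12.3,0.2,-4.9,1],
  ],
)

```text
clock: 8.15
tool_pos: [0.517, 0.007, 0.2358]
eef_rot: [-0.001, 0.886, 0.463, -0.0]
wrist_force: [0.6, -0.1, -0.5]
finger_gap: 0.001
```

Emit:
arm_command(
  steps=[
    [0,0,0,0,1],
    [0,0,0,0,1],
    [0,0,0,0,1],
  ],
)

```text
clock: 8.45
tool_pos: [0.5171, 0.0033, 0.2358]
eef_rot: [-0.0, 0.887, 0.461, -0.001]
wrist_force: [0.0, -1.5, 1.2]
finger_gap: -0.002
```

Run:
```python
from h import *
rel([.5215,.0228,.074])
```

```text
t 8.45 tcp [0.5171 0.0033 0.2358] toolx ang 54.9 gap -0.002 F [ 0.  -1.5  1.2] toolz [-0.002 -0.001 -1.   ]
units [ 0.75 -0.3   6.47] turn None q [-0.6   0.03  0.56  1.8  -0.02  1.31 -0.65]
```

Emit:
arm_command(
  steps=[
    [0.4,-0.1,0,0,1],
    [0.75,-0.3,0,0,1],
    [0.75,-0.3,1,0,1],
    [0.75,-0.3,2.2,0,1],
    [0.75,-0.3,3.4,0,1],
    [0.75,-0.3,4.2,0,1],
    [0.75,-0.3,4.6,0,1],
    [0.75,-0.3,4.6,0,1],
  ],
)

```text
clock: 9.25
tool_pos: [0.5216, 0.0244, 0.1206]
eef_rot: [-0.0, 0.887, 0.462, -0.001]
wrist_force: [0.4, -0.9, 0.0]
finger_gap: -0.0
```

Run:
```python
from h import *
rel([.5215,.0228,.074])
t=capture("top");s=capture("side")
p=read_state()["tool_pos"];print("tip px",proj("side",p-np.array([0,0,.011])),proj("top",p-np.array([0,0,.011])))
cv2.imwrite("pics/a1.png",np.hstack([cv2.resize(s[180:250,235:315],None,fx=5,fy=5,interpolation=cv2.INTER_CUBIC),cv2.resize(t[170:240,240:320],None,fx=5,fy=5,interpolation=cv2.INTER_CUBIC)]))
```

```text
t 9.25 tcp [0.5216 0.0244 0.1206] toolx ang 55.0 gap -0.0 F [ 0.4 -0.9  0. ] toolz [-0.002 -0.001 -1.   ]
units [-0.05  0.04  1.87] turn None q [-0.6   0.16  0.54  1.93 -0.09  1.08 -0.63]
tip px [269.79582853 204.48387462] [270.62517998 201.25881672]
```

View pics/a1.png

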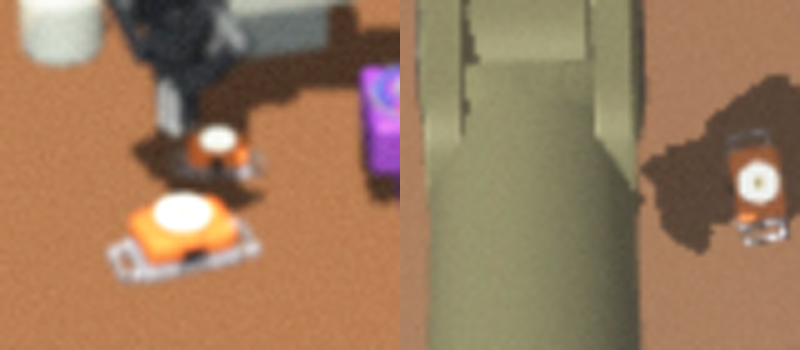

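The tip is above the lens in the side view: seen at (269,206), predicted (270,204.5), with the lens at (271,222). I'll do the last descent to 25 mm clear and hold.

Emit:
arm_command(
  steps=[
    [0,0,0.4,0,1],
    [-0.05,0.05,0.8,0,1],
    [-0.05,0.05,1.2,0,1],
    [-0.05,0.05,1.6,0,1],
    [-0.05,0.05,1.85,0,1],
    [-0.05,0.05,1.85,0,1],
    [-0.05,0.05,1.85,0,1],
  ],
)

```text
clock: 10.05
tool_pos: [0.5227, 0.0224, 0.0754]
eef_rot: [0.0, 0.887, 0.462, -0.0]
wrist_force: [0.2, -0.0, 0.4]
finger_gap: -0.001
```

Run:
```python
from h import *
rel([.5215,.0228,.074])
t=capture("top");s=capture("side")
p=read_state()["tool_pos"];print("tip px",proj("side",p-np.array([0,0,.011])),"lens",proj("side",(.5215,.0228,.038)))
cv2.imwrite("pics/side_end.png",s)
cv2.imwrite("pics/a2.png",np.hstack([cv2.resize(s[180:250,235:315],None,fx=5,fy=5,interpolation=cv2.INTER_CUBIC),cv2.resize(s[140:185,265:320],None,fx=7,fy=7,interpolation=cv2.INTER_CUBIC)[:315].copy() if 0 else cv2.resize(s[140:210,255:325],None,fx=5,fy=5,interpolation=cv2.INTER_CUBIC)]))
```

```text
t 10.05 tcp [0.5227 0.0224 0.0754] toolx ang 55.0 gap -0.001 F [ 0.2 -0.   0.4] toolz [-0. -0. -1.]
units [-0.02 -0.05  0.06] turn None q [-0.58  0.22  0.54  1.97 -0.13  0.99 -0.59]
tip px [270.03493158 215.36539832] lens [270.5262125  221.72368831]
```

View pics/a2.png

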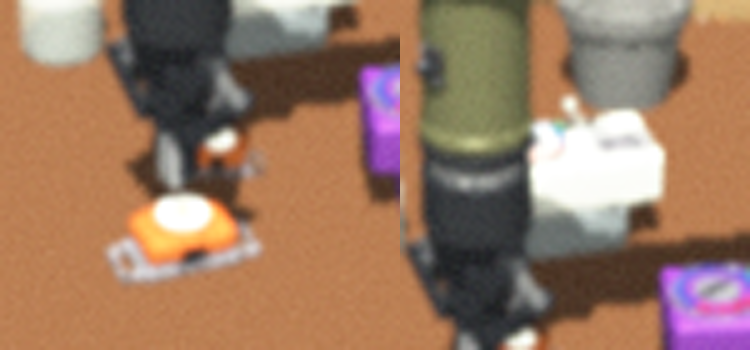

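Emit:
arm_command(
  steps=[
    [0,0,0.05,0,1],
    [0,0,0.05,0,1],
    [0,0,0.05,0,1],
    [0,0,0.05,0,1],
    [0,0,0.05,0,1],
    [0,0,0.05,0,1],
    [0,0,0.05,0,1],
    [0,0,0.05,0,1],
  ],
)

```text
clock: 10.95
tool_pos: [0.5227, 0.0225, 0.0743]
eef_rot: [-0.0, 0.887, 0.462, 0.0]
wrist_force: [-0.4, 0.9, 0.0]
finger_gap: -0.0
```

Emit:
arm_command(
  steps=[
    [0,0,0,0,1],
    [0,0,0,0,1],
    [0,0,0,0,1],
    [0,0,0,0,1],
    [0,0,0,0,1],
    [0,0,0,0,1],
    [0,0,0,0,1],
    [0,0,0,0,1],
  ],
)

```text
clock: 11.75
tool_pos: [0.5227, 0.0225, 0.0743]
eef_rot: [-0.0, 0.887, 0.462, 0.0]
wrist_force: [-0.4, 1.3, -0.4]
finger_gap: -0.001
```

Emit:
arm_command(
  steps=[
    [0,0,0,0,1],
    [0,0,0,0,1],
    [0,0,0,0,1],
    [0,0,0,0,1],
    [0,0,0,0,1],
    [0,0,0,0,1],
    [0,0,0,0,1],
    [0,0,0,0,1],
  ],
)

```text
clock: 12.55
tool_pos: [0.5227, 0.0225, 0.0743]
eef_rot: [-0.0, 0.887, 0.462, 0.0]
wrist_force: [0.4, -0.0, -0.5]
finger_gap: -0.004
```

Emit:
arm_command(
  steps=[
    [0,0,0,0,1],
    [0,0,0,0,1],
    [0,0,0,0,1],
    [0,0,0,0,1],
    [0,0,0,0,1],
    [0,0,0,0,1],
    [0,0,0,0,1],
    [0,0,0,0,1],
  ],
)

```text
clock: 13.35
tool_pos: [0.5227, 0.0225, 0.0743]
eef_rot: [-0.0, 0.887, 0.462, 0.0]
wrist_force: [-1.0, 0.8, 0.5]
finger_gap: 0.002
```

Run:
```python
from h import *
rel([.5215,.0228,.074])
s=capture("side");cv2.imwrite("pics/end.png",s)
```

```text
t 13.35 tcp [0.5227 0.0225 0.0743] toolx ang 55.0 gap 0.002 F [-1.   0.8  0.5] toolz [ 0.  0. -1.]
units [-0.02 -0.05  0.01] turn None q [-0.58  0.22  0.54  1.97 -0.14  0.98 -0.59]
```

View pics/end.png

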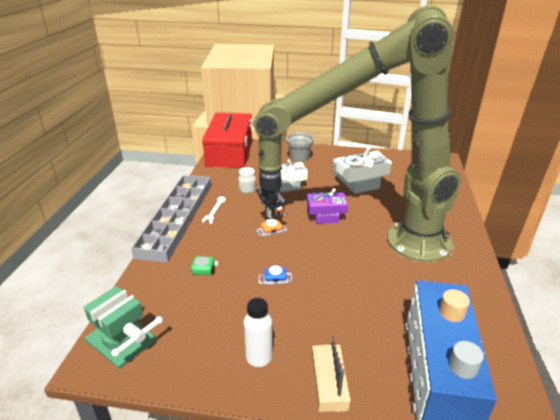

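The final view shows the fingertips over the large orange torch at (271,220), the toggle still leaning to green at (288,160), and everything else where it was. Handing in.

```bash
python3 -c "
from bench import *
print(hand_in()); print(read_state()['clock'])"
```

```text
the job is handed in; nothing more can be done
None
the job is handed in; nothing more can be done
```

I switched the timer on and left the arm pointing at the larger orange torch. The job was handed in at about 13.4 s, and no verdict was reported.

- **Timer:** I pushed the toggle of the smaller white timer with shut fingertips until it met its stop. The force rose to about 10 N with no further travel. Afterwards its tip showed at side pixel (288.4, 160.3), against (287.8, 160.0) expected for full on. It was still leaning to green in the last picture.
- **Torch:** The fingertips are about 25 mm above the orange torch's lens. They held still there for over 2.4 s with no contact force beyond sensor noise (about 1 N).
- **Disagreements:** The two cameras put the lens about 3 mm apart, so I aimed between them. The final pose is within about 1.5 mm of that point. The top camera could not confirm the pointing because the arm hid the torch, so only the side view and the robot's own position reading back it up.
- **Everything else:** In the final side view nothing else on the bench appears to have moved.

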